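# Hold the field-lens mount over the lamp port of a microscope stand

## Task

First bring the lamp dimmer lever on the microscope stand back to its idle mark (the long tick), and leave it there. Then take the rectangular four-hole lens mount from the mat and hold it level over the stand's lens port, its four holes in line with the four threaded holes (either way round) and about 15 mm above the deck, so that I can slide the gasket in under it and start the screws. Finish still holding it there, steady and touching nothing; do not knock it against the stand, and leave the other things where they are.

Things in the scene. Friction and masses are not known exactly. Their poses are not given: they have to be found in the camera images.
- mount_grip (a point): lens mount, the part to hold, about 0.26 kg, flat on the 3 mm mat: aluminium plate 84 x 100 x 6 mm with four 8 mm holes and, upright on its centre, a round collar 50 mm across, up to 50 mm above the plate's underside. This point: on the collar's axis, 32 mm above the underside, where to grip; fingers on the collar stand over the plate. x along the 84 mm side, y along the 100 mm side, z up
- dimmer (a joint): lamp dimmer lever about its upright pivot, rad: 0 = off stop, 1.75 = full-brightness stop, growing anticlockwise seen from above. The idle mark (the one long tick of six on the deck, second from the off stop) is at 0.35. Starts well above it. Friction (about 1.6 N at the knob) keeps the lever where it is left
- dimmer_knob (a point): centre of the upright black finger knob at the end of the dimmer lever: 14 mm across, free from 11 to 46 mm above the deck, this point 34 mm above the deck and 50 mm from the pivot; the flat lever arm below it reaches 9 mm above the deck
- dimmer_pivot (a point): pivot of the dimmer lever, at deck height (65 mm above the bench); its hub is 26 mm across and 12 mm tall. Axes are the stand's. At joint value q the lever points along (-cos(0.873 - q), sin(0.873 - q)) in the stand's x, y
- port (a point): centre of the open 45 mm lens port in the flat deck of the microscope stand, at deck height (65 mm above the bench). The stand is a fixed white box 290 x 210 x 65 mm; its centre lies 40 mm along -x. x, y along its 290 and 210 mm sides (x to its back, away from the lever), z up. 78 mm along x from here is a pillar socket 44 mm across, 8 mm high
- hole0 (a point): screw hole of the lens mount, its centre on the plate's underside, at x, y = -30, -39 mm in the mount's axes (8 mm across, goes through)
- hole1 (a point): screw hole of the lens mount, its centre on the plate's underside, at x, y = -30, +39 mm in the mount's axes (8 mm across, goes through)
- hole2 (a point): screw hole of the lens mount, its centre on the plate's underside, at x, y = +30, +39 mm in the mount's axes (8 mm across, goes through)
- hole3 (a point): screw hole of the lens mount, its centre on the plate's underside, at x, y = +30, -39 mm in the mount's axes (8 mm across, goes through)
- thread0 (a point): threaded hole in the stand's deck, its centre at deck height, at x, y = -30, -39 mm from the port centre in the stand's axes (7 mm across)
- thread1 (a point): threaded hole in the stand's deck, its centre at deck height, at x, y = -30, +39 mm from the port centre in the stand's axes (7 mm across)
- thread2 (a point): threaded hole in the stand's deck, its centre at deck height, at x, y = +30, +39 mm from the port centre in the stand's axes (7 mm across)
- thread3 (a point): threaded hole in the stand's deck, its centre at deck height, at x, y = +30, -39 mm from the port centre in the stand's axes (7 mm across)
- camera_mount: round three-hole camera mount, a bystander: disc 84 mm across, 6 mm thick, with a 38 mm collar, 40 mm tall in all; origin under its centre
- screw_dish: round steel dish 72 mm across and 22 mm high holding the long screws, on the mat, a bystander; origin under its centre
- screwdriver: screwdriver about 170 mm long lying on the mat, a bystander; origin at mid-length on its underside, x axis along it
- objective: microscope objective standing on the bench near the robot, 28 mm across, 44 mm tall, a bystander; origin under its centre
- slide_box: flat slide box 85 x 170 x 36 mm at the right side of the bench, a bystander; origin under its centre
- immersion_oil: small amber bottle 38 mm across, 75 mm tall at the back, a bystander; origin under its centre
- sample_jar: small glass jar 52 mm across, 62 mm tall at the back, a bystander; origin under its centre
- petri_dish: clear shallow dish 92 mm across, 16 mm high at the left side, a bystander; origin under its centre
- lens_mount: the same lens mount by its underside: origin at the centre of the plate's underside, axes as for mount_grip
- stand: the microscope stand: origin under its centre, on the bench; axes as for the port
Mind the look-alikes: they are no part of the job. What is shaped like the lens_mount but purple is not meant.

How it is judged:
On the way, in this order (a step that is already met when the one before it is completed fails the run):
1. the dimmer lever stands still at its idle mark (0.25 to 0.45 rad) (value of joint dimmer between 0.25 and 0.45 rad and velocity of joint dimmer between -0.05 and 0.05 rad/s), for 0.3 s.
2. the lens mount is lifted off the mat in the gripper (its grip point over 70 mm above the bench), the lever still at idle (value of joint dimmer between 0.25 and 0.45 rad and height (world z) of mount_grip above 0.07 m and contact force between the fingers and lens_mount above 0.5 N), for 0.1 s.
At the end, for the whole second after the job is handed in: Lever at its idle mark within 0.1 rad. The gripper alone holds the lens mount, at rest over the port: each hole within 4 mm (seen from above) of its threaded hole, either way round; the plate's underside 6 to 28 mm above the deck at every hole, level within 0.08 rad (value of joint dimmer between 0.25 and 0.45 rad and z of hole0 in the frame of port between 0.006 and 0.028 m and z of hole1 in the frame of port between 0.006 and 0.028 m and z of hole2 in the frame of port between 0.006 and 0.028 m and z of hole3 in the frame of port between 0.006 and 0.028 m and ((horizontal distance between hole0 and thread0 below 0.004 m and horizontal distance between hole1 and thread1 below 0.004 m and horizontal distance between hole2 and thread2 below 0.004 m and horizontal distance between hole3 and thread3 below 0.004 m) or (horizontal distance between hole0 and thread2 below 0.004 m and horizontal distance between hole1 and thread3 below 0.004 m and horizontal distance between hole2 and thread0 below 0.004 m and horizontal distance between hole3 and thread1 below 0.004 m)) and angle between mount_grip's own z axis and vertical below 0.08 rad and linear speed of lens_mount below 0.01 m/s and angular speed of lens_mount below 0.1 rad/s and contact force between the fingers and lens_mount above 0.5 N and contact force between lens_mount and stand below 0.1 N); the arm keeps its last pose, push and grip.
It fails at once if the lens mount is knocked against the stand (over 6 N) (contact force between lens_mount and stand above 6 N).
It fails at once if one of the other things is moved more than 20 mm (distance of any of camera_mount, screw_dish, screwdriver, objective, slide_box, immersion_oil, sample_jar, petri_dish from where it was at the start of the episode above 0.02 m).
It also fails if it takes over 64 s, if anything falls off the work surface, if the arm or the gripper's body presses on something with over 40 N, if the wrist force passes 120 N, or if a joint passes its speed limit or range.

## Robot

A 6-joint arm with a two-finger parallel gripper is mounted at the origin on the work surface. World frame = base frame: x ahead of the robot, y to its left, z up, the work surface at z = 0. Lengths are in m, angles in rad, forces in N, time in s.
With the tool pointing down it reaches from about 0.375 to 0.9 m from the base axis. Payload 3.1 kg.
Tool frame: the origin (TCP) lies midway between the tips of the shut fingers; the grasp point (between the pads) lies 19 mm behind it; z points along the fingers, y is the direction in which the jaws open and shut (so a half turn about z gives the same grasp; the last joint's range is limited). The gripper opens to 87 mm and grips with 3 to 60 N. Pads are 19 mm wide; open, the fingers measure 117 mm over their backs; the gripper's body (75 mm by 190 mm) begins 51 mm behind the grasp point.
Start: joints at [-1.383, 0.527, 1.433, -0, 1.181, -0.178], TCP at [0.224, -0.583, 0.223] pointing down, gripper open.
Joint ranges: [-3.08, 3.08], [-0.75, 2.2], [0.22, 2.44], [-1.43, 4.57], [0, 2.65], [-2.85, 2.85]. Speed limits (rad/s): [2.79, 2.79, 3.14, 3.14, 3.14, 3.14].

## Interface

Orientations are given as a unit quaternion [w, x, y, z].
In Python, from bench import r, vision gives the robot as it stands.
- The arm moves only by the tool move_arm, never from a script. Its arguments are lists of equal length, an entry for each row: "offset": the shift along the tool's x, y, z in m, a list of three; "angular": the turn, a rotation vector about the tool's x, y, z in rad, a list of three; "grip": the opening, from -1 (shut) to 1 (fully open), so that 0 is half open. In form: {"offset": [[dx, dy, dz], ...], "angular": [[rx, ry, rz], ...], "grip": [grip, ...]}. A call has 1 to 8 rows; each row is the pose to reach, as a shift and turn from the pose commanded when the call began, along the tool's axes at that moment; what a row does not reach only later rows make up. A row lasts 1/12 s, in which the tool goes at most 41.7 mm and 7.16 degrees, less where a joint would pass 70% of its speed; a pose out of reach is approached as far as the arm can. A call with a gripper value outside its range is refused whole. The fingers move at their own pace and stop on an object; "newtons" is the grip in N (left out, the last holds). Time passes only in rows, so rows that repeat a pose let the fingers close. It gives the time, the measured TCP pose, the force and the opening at its end, in the units of the state.
- r.observe(): the state, without advancing time (a new reading comes with each control period).
- vision.read_camera(name): name is "side" or "top"; returns a dict with "image" (384x512x3 uint8, red, green, blue), "camera_matrix" (3x3 intrinsics, pixels), "extrinsics" (4x4, takes a point from camera to world coordinates). Camera axes: x right, y down, z forward; pixel columns grow to the right and rows downward; lengths in m; the calibration is good to about 2 mm. A picture is of the moment at which its call begins. There is no depth.
- r.job_done(): hands the job in, once; it reports no verdict.
The state is a dict: "t": time; "joints": joint angles; "joint_velocities": joint speeds; "effort": joint torques, N m; "position": TCP position; "ee_rot": TCP orientation; "wrist_force": force on the tool from outside, world axes, zero at the start; "moment": the same for the moment, N m; "grip_width": opening from 0.0 (shut) to 1.0 (fully open).
Only numpy, scipy, OpenCV 4.12 (cv2) and the standard library are available. Lean on these libraries where they do the work, as an engineer would, in place of code of your own. Each camera call takes 0.05 s, during which the arm holds its last target.

## Working session

There is one attempt and no reset: what is moved stays moved. The work goes in short steps, Python scripts to look and compute and a tool call to move; the robot and the scene stay as the last step left them, time stands still between calls to the robot, and variables do not carry over. Pictures are saved under pics/ and viewed, and the job is handed in when it is done.

Besides the shell and the picture viewer there is one more tool, called after "Emit:" in YAML: its name, and indented under it one key for each argument. move_arm: Moves the arm, as the interface text tells. Its arguments: {"type":"object","properties":{"offset":{"type":"array","items":{"type":"array","items":{"type":"number"}}},"angular":{"type":"array","items":{"type":"array","items":{"type":"number"}}},"grip":{"type":"array","items":{"type":"number"}},"newtons":{"type":"number"}},"required":["offset","angular","grip"]}

```bash
ls; mkdir -p pics; python3 - <<'E'
from bench import r, vision
import cv2, numpy as np
print(r.observe())
for n in("side","top"):
    d=vision.read_camera(n); np.savez(f"pics/{n}0.npz",**{k:np.array(v) for k,v in d.items()})
    im=d["image"][:,:,::-1]; cv2.imwrite(f"pics/{n}0.png",cv2.resize(im,(768,576),interpolation=cv2.INTER_CUBIC))
    print(n,np.round(d["camera_matrix"],2).tolist(),np.round(d["extrinsics"],4).tolist())
E
```

```text
pics
{'t': 0.0, 'joints': array([-1.38252875e+00,  5.28485097e-01,  1.43387502e+00,  1.02843675e-05,
        1.18137763e+00, -1.78479715e-01]), 'joint_velocities': array([ 0.00132893, -0.00109253, -0.00178697, -0.0008032 ,  0.00027109,
        0.00075221]), 'effort': array([ 1.14315571e-03, -4.40041852e+01, -1.76590669e+01,  6.34805532e-02,
        5.80442918e-02, -1.44177684e-04]), 'position': array([ 0.22401946, -0.58270813,  0.22156867]), 'ee_rot': array([-1.07256132e-03,  9.83233904e-01,  1.82345661e-01, -4.93936035e-07]), 'wrist_force': array([-0.42168132,  0.52880294,  0.24949401]), 'moment': array([0.05367213, 0.06079322, 0.02068127]), 'grip_width': 1.0019371418526974}
side [[439.68, 0.0, 255.17], [0.0, 439.68, 192.85], [0.0, 0.0, 1.0]] [[-0.9276, -0.2759, 0.2518, 0.2296], [-0.3733, 0.7077, -0.5998, 0.7741], [-0.0128, -0.6504, -0.7595, 1.0814], [0.0, 0.0, 0.0, 1.0]]
top [[400.11, 0.0, 256.37], [0.0, 400.11, 192.59], [0.0, 0.0, 1.0]] [[-0.0072, -0.9934, 0.1142, 0.4041], [-1.0, 0.0073, 0.0002, 0.0051], [-0.001, -0.1142, -0.9935, 1.4029], [0.0, 0.0, 0.0, 1.0]]
```

View pics/top0.png

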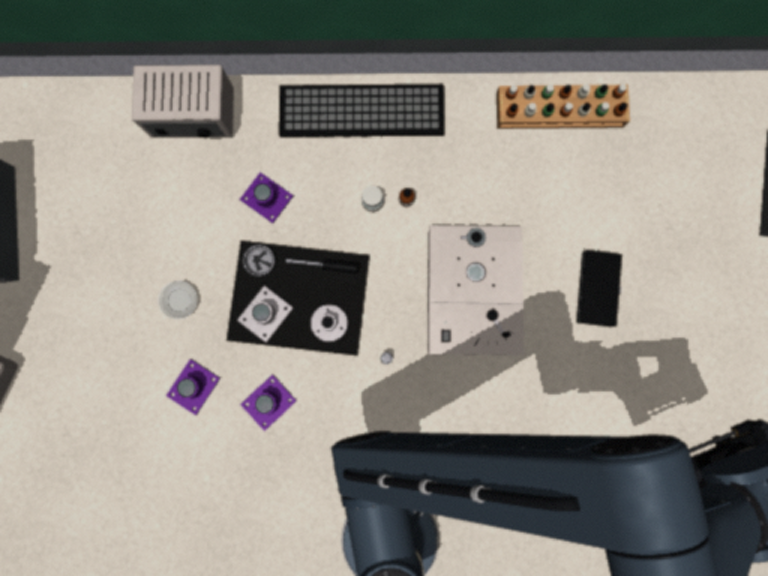

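View pics/side0.png

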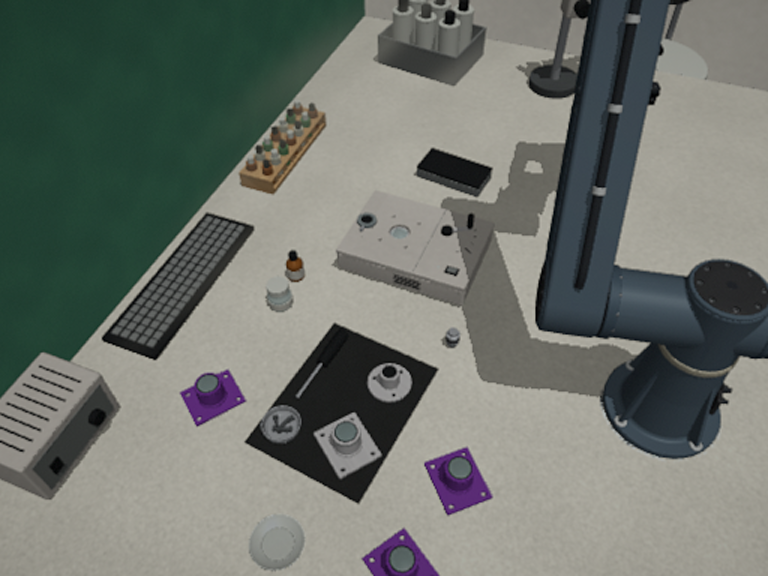

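```bash
cat > h.py <<'E'
import numpy as np, cv2
from bench import r, vision
def cam(n,tag=None):
    d=vision.read_camera(n)
    if tag: np.savez(f"pics/{n}{tag}.npz",**{k:np.array(v) for k,v in d.items()})
    return d
def load(n,tag): return dict(np.load(f"pics/{n}{tag}.npz"))
def plane(d,uv,z):
    K=d["camera_matrix"];E=d["extrinsics"]
    uv=np.atleast_2d(np.array(uv,float)); 
    ray=(E[:3,:3]@np.linalg.inv(K)@np.c_[uv,np.ones(len(uv))].T).T
    o=E[:3,3]; s=(z-o[2])/ray[:,2]
    return o+ray*s[:,None]
def proj(d,P):
    K=d["camera_matrix"];E=d["extrinsics"]
    P=np.atleast_2d(P); c=(P-E[:3,3])@E[:3,:3]; p=c@K.T
    return p[:,:2]/p[:,2:]
def crop(d,x0,y0,x1,y1,s,name,gamma=1.0,marks=()):
    im=d["image"][y0:y1,x0:x1,::-1]; im=cv2.resize(im,None,fx=s,fy=s,interpolation=cv2.INTER_CUBIC)
    if gamma!=1: im=(255*(im/255.)**gamma).astype(np.uint8)
    for u,v in marks: cv2.drawMarker(im,(int((u+.5-x0)*s),int((v+.5-y0)*s)),(0,0,255),cv2.MARKER_CROSS,9,1)
    cv2.imwrite(f"pics/{name}.png",im)
E
python3 - <<'E'
from h import *
t=load("top",0);s=load("side",0)
crop(t,280,140,356,245,5.7,"t_stand",0.6)
crop(s,215,120,340,205,6,"s_stand",0.6)
crop(t,145,155,250,245,7,"t_mat",1)
crop(s,160,210,300,335,4.8,"s_mat",1)
E
```

```text
(no output)
```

View pics/t_stand.png

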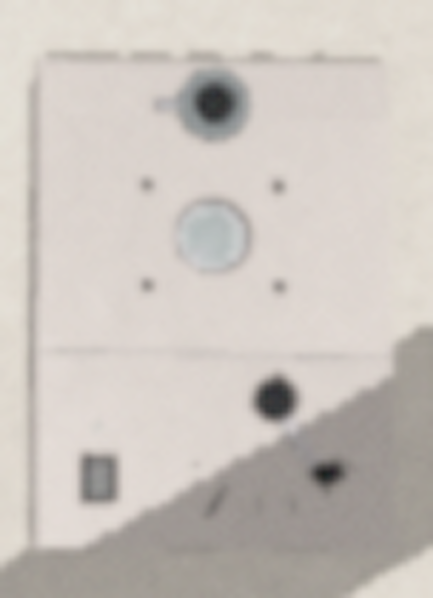

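View pics/s_stand.png

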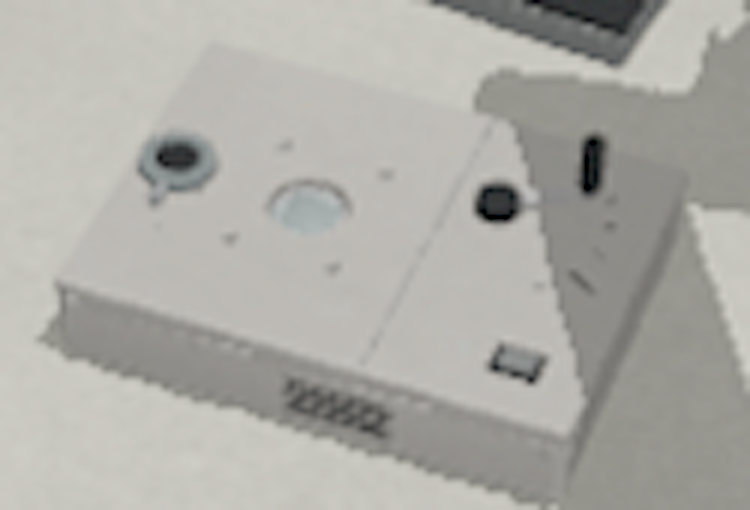

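View pics/t_mat.png

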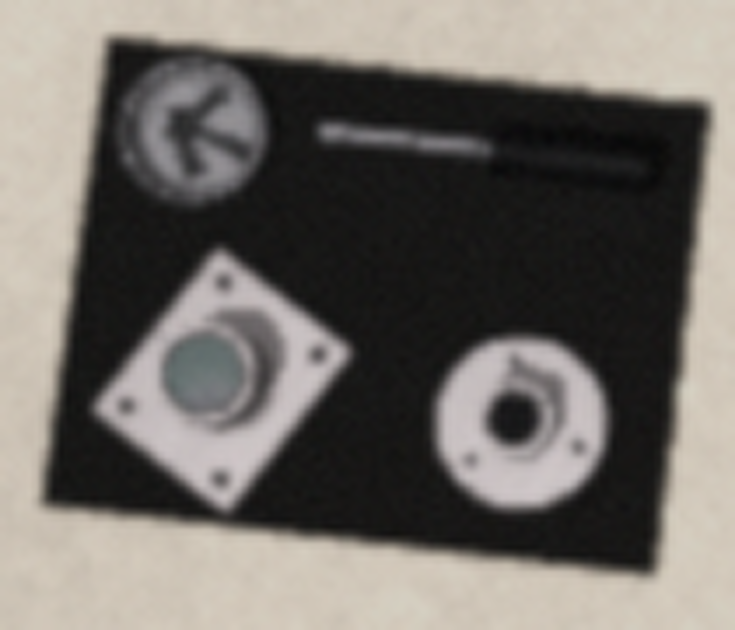

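View pics/s_mat.png

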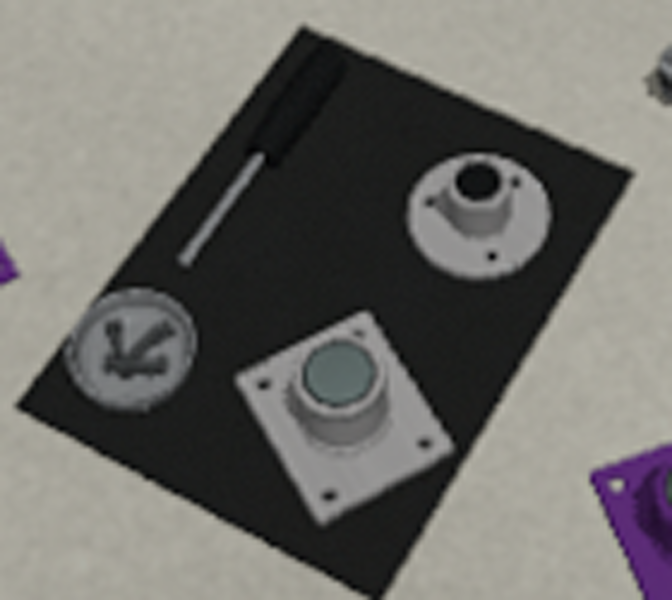

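Candidates for the mount (top-view px, 512 scale): silver four-hole plate (176,209), round three-hole camera mount (219,215), purple copies (178,132), (129,257), (179,269). I choose the silver rectangle at (176,209); the crop shows four holes and the wide collar. The lever hub is at about (328,210), and the knob is in shadow at (337,223).

```bash
cat > meas.py <<'E'
from h import *
def refine(d,guess,rad=4,dark=True):
    g=cv2.cvtColor(d["image"],cv2.COLOR_RGB2GRAY).astype(float)
    out=[]
    for u,v in guess:
        for _ in range(4):
            x0,y0=int(round(u)),int(round(v)); p=g[y0-rad:y0+rad+1,x0-rad:x0+rad+1]
            w=np.median(p)-p; 
            if not dark: w=-w
            w=np.clip(w-0.25*w.max(),0,None); yy,xx=np.mgrid[y0-rad:y0+rad+1,x0-rad:x0+rad+1]
            u,v=(w*xx).sum()/w.sum(),(w*yy).sum()/w.sum()
        out.append((u,v))
    return np.array(out)
def rect_fit(P,sx=30,sy=39):
    # P ordered hole0..3 ; returns centre,yaw,resid
    L=np.array([[-sx,-sy],[-sx,sy],[sx,sy],[sx,-sy]])/1000
    c=P[:,:2].mean(0); Q=P[:,:2]-c
    a=np.arctan2((L[:,0]*Q[:,1]-L[:,1]*Q[:,0]).sum(),(L*Q).sum())
    R=np.array([[np.cos(a),-np.sin(a)],[np.sin(a),np.cos(a)]])
    return c,a,np.round(1000*(Q-L@R.T),1)
E
python3 - <<'E'
from meas import *
t=load("top",0);s=load("side",0)
T=lambda l,x0,y0,k:[(x/k+x0-.5+.5/k*0,y/k+y0-.5) for x,y in l]
# threads order: (-,-),( -,+),(+,+),(+,-): x up in top, y left
tt=refine(t,T([(279,286),(147,285),(147,184),(278,186)],280,140,5.7),3)
# side: +x to the left ; 
st=refine(s,T([(387,173),(334,268),(230,238),(286,146)],215,120,6),2)
for d,p in((t,tt),(s,st)):
    P=plane(d,p,.065); print(np.round(p,1).tolist(),np.round(P,4).tolist()); print(rect_fit(P))
# mount holes, plane z=.009 (plate top)
tm=refine(t,T([(126,406),(223,283),(318,354),(221,480)],145,155,7),2)
sm=refine(s,T([(329,496),(264,384),(358,332),(426,443)],160,210,4.8),2)
for d,p in((t,tm),(s,sm)):
    P=plane(d,p,.009); print(np.round(p,1).tolist(),np.round(P,4).tolist(), np.round(np.linalg.norm(np.diff(P[[0,1,2,3,0]],axis=0),axis=1),4))
crop(t,145,155,250,245,7,"t_mat2",1,tm)
crop(s,160,210,300,335,4.8,"s_mat2",1,sm)
crop(t,280,140,356,245,5.7,"t_stand2",.6,tt)
crop(s,215,120,340,205,6,"s_stand2",.6,st)
E
cd pics; python3 -c "
import cv2,numpy as np
a=[cv2.resize(cv2.imread(f),(400,300)) for f in ('t_mat2.png','s_mat2.png','t_stand2.png','s_stand2.png')]
cv2.imwrite('chk.png',np.vstack([np.hstack(a[:2]),np.hstack(a[2:])]))"
```

```text
[[328.6, 189.8], [305.4, 189.5], [305.3, 171.9], [328.3, 172.2]] [[0.5654, -0.2378, 0.065], [0.567, -0.1597, 0.065], [0.6271, -0.1609, 0.065], [0.6254, -0.2387, 0.065]]
(array([ 0.59622975, -0.19928659]), np.float64(-0.01922528730037648), array([[-0. , -0.1],
       [-0. ,  0. ],
       [ 0.1, -0. ],
       [-0. ,  0.1]]))
[[278.9, 148.6], [270.0, 164.3], [252.9, 159.3], [262.2, 143.8]] [[0.5653, -0.237, 0.065], [0.5671, -0.1582, 0.065], [0.6272, -0.1591, 0.065], [0.6256, -0.2387, 0.065]]
(array([ 0.596293 , -0.1982798]), np.float64(-0.02178041950357009), array([[-0.2, -0.4],
       [-0. ,  0.4],
       [ 0. ,  0.8],
       [ 0.2, -0.8]]))
[[162.0, 212.0], [176.4, 194.7], [190.1, 205.0], [176.0, 223.0]] [[0.4986, 0.3351, 0.009], [0.5587, 0.2858, 0.009], [0.5223, 0.2372, 0.009], [0.4598, 0.2855, 0.009]] [0.0778 0.0607 0.0791 0.0629]
[[228.1, 312.8], [214.5, 289.7], [233.0, 281.1], [248.0, 302.0]] [[0.4972, 0.3346, 0.009], [0.559, 0.2872, 0.009], [0.5228, 0.2449, 0.009], [0.4608, 0.2872, 0.009]] [0.0779 0.0557 0.075  0.0597]
```

View pics/chk.png

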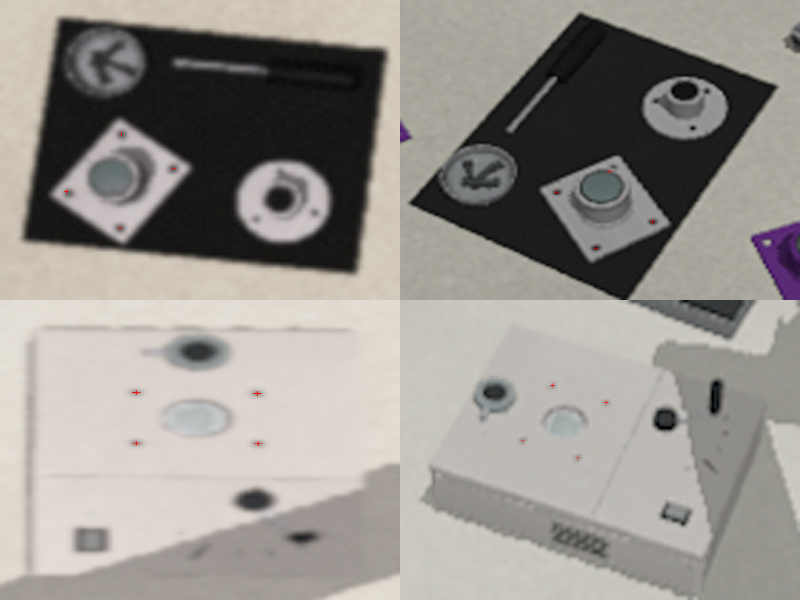

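```bash
python3 - <<'E'
from meas import *
t=load("top",0);s=load("side",0)
for n,d,box in(("top",t,(318,200,348,232)),("side",s,(290,138,322,160))):
    x0,y0,x1,y1=box; g=cv2.cvtColor(d["image"],cv2.COLOR_RGB2GRAY)[y0:y1,x0:x1]
    m=(g<70).astype(np.uint8)
    k,l,st,c=cv2.connectedComponentsWithStats(m)
    for i in range(1,k):
        if st[i,4]<6: continue
        cc=c[i]+[x0,y0]; print(n,st[i].tolist(),cc.round(1),"z.077",plane(d,cc,.077).round(4)[0][:2],"z.094",plane(d,cc,.0935).round(4)[0][:2])
    if n=="top": print(g[15:30,10:28])
E
```

```text
top [7, 7, 7, 6, 34] [327.9 209.6] z.077 [ 0.4979 -0.2315] z.094 [ 0.4967 -0.2285]
top [16, 21, 7, 5, 23] [337.  222.6] z.077 [ 0.4548 -0.2607] z.094 [ 0.4541 -0.2574]
[[178 164 154 156 128 112 109 107 105 108 108 107 107 107 105 107 107 109]
 [170 139 121 121 108 106 107 108 107 108 109 107 106 107 108 108 106 107]
 [141 115 104 101 105 106 107 106 108 108 108 108 107 107 106 106 109 108]
 [115 110 104  97 101 104 103 106 106 109 108 107 107 105 107 106 109 110]
 [108 107 106 103 105 101 102 106 108 107 104 103 107 107 107 109 109 109]
 [109 108 107 107 103 100  99  98  95  91  83  85  96 104 109 109 111 110]
 [106 109 108 107 103 100  89  69  53  49  44  55  80  93 104 107 108 107]
 [107 106 110 109 106  96  71  35  18  16  17  34  69  92  99 105 108 107]
 [107 107 109 108 106  97  69  32  13  12  20  39  69  99 106 106 109 107]
 [108 108 106 105 107 104  88  61  35  30  45  71  92 103 107 106 107 107]
 [107 108 107 109 107 105 102  91  70  65  85  97 105 108 108 109 108 106]
 [107 108 105 104 108 107 106 104  95  85  99 106 108 106 109 107 109 108]
 [107 105 102  99 105 107 107 108 104 101 107 108 110 107 108 109 110 111]
 [107 105 101  93 104 109 109 108 110 107 105 108 108 107 108 107 110 110]
 [108 107 104  96 104 108 108 105 106 107 107 109 108 106 107 108 109 108]]
side [21, 4, 5, 11, 43] [313.3 147.2] z.077 [ 0.4583 -0.2723] z.094 [ 0.4546 -0.2551]
side [4, 13, 8, 6, 42] [297.5 153.6] z.077 [ 0.4972 -0.225 ] z.094 [ 0.4928 -0.2086]
```

Emit:
move_arm:
  offset:
    - [0.02,-0.013,0]
    - [0.053,-0.035,0.004]
    - [0.086,-0.058,0.01]
    - [0.12,-0.08,0.016]
    - [0.153,-0.102,0.023]
    - [0.186,-0.124,0.03]
    - [0.219,-0.147,0.036]
    - [0.252,-0.169,0.042]
  angular:
    - [0,0,0.03]
    - [0,0,0.07]
    - [0,0,0.11]
    - [0,0,0.15]
    - [0,0,0.19]
    - [0,0,0.23]
    - [0,0,0.27]
    - [0,0,0.31]
  grip: [0,0,0,0,0,0,0,0]
  newtons: 8

```text
t: 0.77
position: [0.3992, -0.3332, 0.18]
ee_rot: [-0.0, 1.0, 0.027, -0.0]
wrist_force: [1.2, 0.1, 0.6]
grip_width: 0.53
```

Emit:
move_arm:
  offset:
    - [0.02,-0.025,0.008]
    - [0.04,-0.05,0.015]
    - [0.055,-0.068,0.02]
    - [0.06,-0.075,0.021]
    - [0.06,-0.075,0.021]
  angular:
    - [0,0,0.02]
    - [0,0,0.04]
    - [0,0,0.057]
    - [0,0,0.057]
    - [0,0,0.057]
  grip: [0,0,0,0,0]

```text
t: 1.18
position: [0.4548, -0.2549, 0.1589]
ee_rot: [-0.001, 1.0, 0.002, -0.001]
wrist_force: [-0.9, 0.1, -0.1]
grip_width: 0.502
```

```bash
python3 - <<'E'
from meas import *
print(r.observe()["position"],r.observe()["ee_rot"])
t=cam("top",1);s=cam("side",1)
crop(s,250,100,350,190,6,"s1",.6); crop(t,280,140,380,245,5.5,"t1",.6)
E
```

```text
[ 0.45475118 -0.25489114  0.15892693] [-7.01316218e-04  9.99997884e-01  1.79819607e-03 -7.11087026e-04]
```

View pics/s1.png

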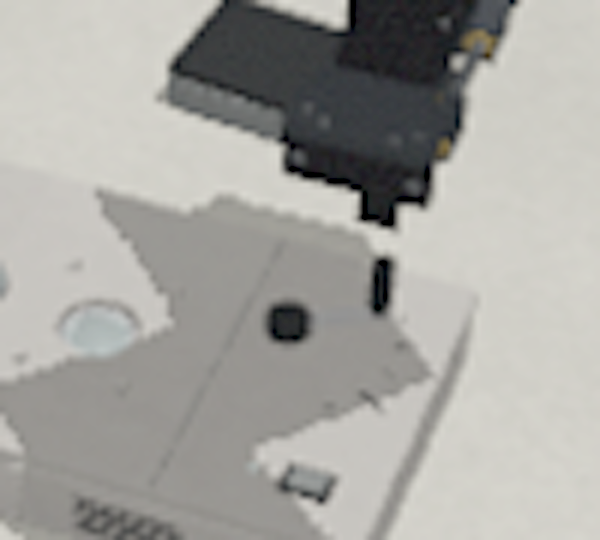

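View pics/t1.png

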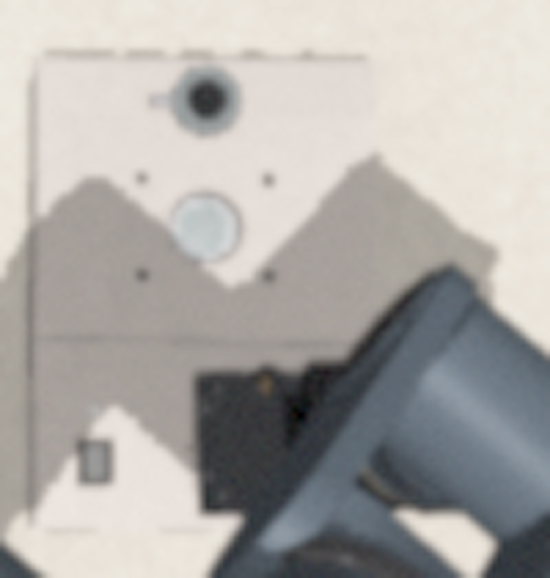

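The side view shows the finger (375,205) right above the knob (380,285), aligned. I'll descend over the knob.

Emit:
move_arm:
  offset:
    - [0,0,0.025]
    - [0,0.001,0.05]
    - [0,0.001,0.07]
    - [0,0.001,0.077]
    - [0,0.001,0.077]
    - [0,0.001,0.077]
  angular:
    - [0,0,0]
    - [0,0,0]
    - [0,0,0]
    - [0,0,0]
    - [0,0,0]
    - [0,0,0]
  grip: [0,0,0,0,0,0]

```text
t: 1.78
position: [0.4543, -0.2592, 0.0829]
ee_rot: [0.0, 1.0, -0.001, 0.0]
wrist_force: [-0.5, -1.1, 0.1]
grip_width: 0.5
```

Emit:
move_arm:
  offset:
    - [0,0,0]
    - [0,0,0]
    - [0,0,0]
    - [0,0,0]
    - [0,0,0]
    - [0,0,0]
  angular:
    - [0,0,0]
    - [0,0,0]
    - [0,0,0]
    - [0,0,0]
    - [0,0,0]
    - [0,0,0]
  grip: [-0.3,-0.6,-0.9,-1,-1,-1]

```text
t: 2.28
position: [0.4548, -0.2575, 0.0829]
ee_rot: [-0.0, 1.0, -0.0, 0.0]
wrist_force: [1.1, 1.8, 1.8]
grip_width: 0.158
```

```bash
python3 - <<'E'
from meas import *
o=r.observe(); print(o["position"],o["ee_rot"],o["grip_width"]*87,o["wrist_force"])
s=cam("side",2)
crop(s,250,100,350,190,6,"s2",.6)
E
```

```text
[ 0.45483647 -0.25747392  0.08292286] [-2.68898601e-04  9.99999767e-01 -3.88049996e-04  4.92419273e-04] 13.739312982400863 [1.08763775 1.81606666 1.7600726 ]
```

View pics/s2.png

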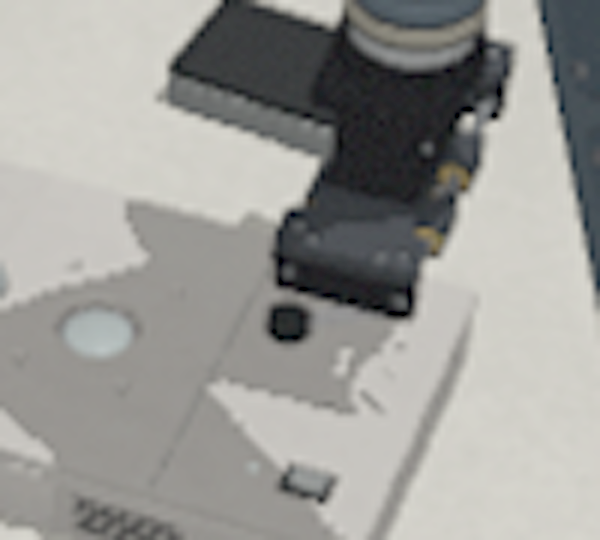

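Emit:
move_arm:
  offset:
    - [-0.004,-0.009,0]
    - [-0.006,-0.017,0]
    - [-0.007,-0.026,0]
    - [-0.006,-0.0345,0]
    - [-0.004,-0.043,0]
    - [0,-0.052,0]
    - [0,-0.052,0]
    - [0,-0.052,0]
  angular:
    - [0,0,0]
    - [0,0,0]
    - [0,0,0]
    - [0,0,0]
    - [0,0,0]
    - [0,0,0]
    - [0,0,0]
    - [0,0,0]
  grip: [-1,-1,-1,-1,-1,-1,-1,-1]

```text
t: 3.0
position: [0.4541, -0.2046, 0.0825]
ee_rot: [-0.001, 1.0, 0.0, -0.001]
wrist_force: [-1.5, 1.8, 1.7]
grip_width: 0.154
```

```bash
python3 - <<'E'
from meas import *
o=r.observe(); print(o["position"],o["ee_rot"],o["grip_width"]*87,o["wrist_force"])
s=cam("side",3)
crop(s,250,100,350,190,6,"s3",.6)
E
```

```text
[ 0.45413508 -0.20455881  0.08246228] [-8.97748703e-04  9.99999410e-01  2.42002388e-04 -5.62205637e-04] 13.414862752231898 [-1.45941499  1.83361016  1.73757064]
```

View pics/s3.png

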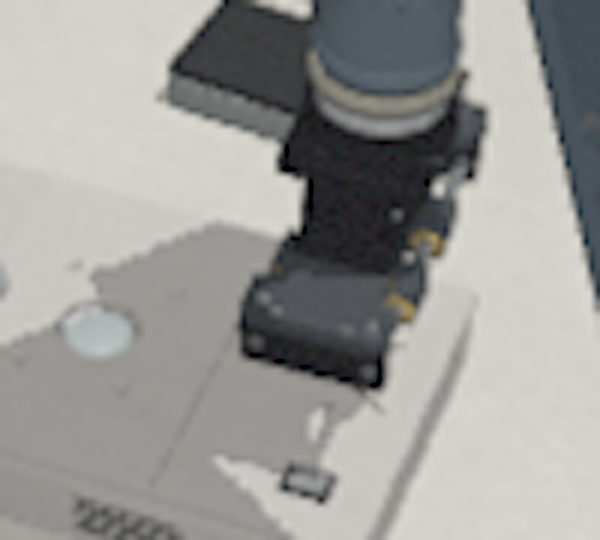

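Emit:
move_arm:
  offset:
    - [0,0,0]
    - [0,0,0]
    - [0,0,0]
    - [0,0,-0.02]
    - [0,0,-0.05]
    - [0,0,-0.08]
    - [-0.03,-0.02,-0.1]
    - [-0.06,-0.05,-0.11]
  angular:
    - [0,0,0]
    - [0,0,0]
    - [0,0,0]
    - [0,0,0]
    - [0,0,0]
    - [0,0,0]
    - [0,0,0]
    - [0,0,0]
  grip: [-0.6,-0.2,0.2,0.4,0.6,1,1,1]

```text
t: 3.72
position: [0.399, -0.1608, 0.1949]
ee_rot: [0.003, 1.0, -0.001, 0.004]
wrist_force: [-0.6, 0.6, -0.1]
grip_width: 0.644
```

```bash
python3 - <<'E'
from meas import *
o=r.observe(); print(o["position"],o["ee_rot"],o["grip_width"]*87,o["wrist_force"],o["joints"])
s=cam("side",4);t=cam("top",4)
crop(s,250,100,350,190,6,"s4",.6); crop(t,280,140,380,245,5.5,"t4",.6)
E
```

```text
[ 0.39896919 -0.16084575  0.19488179] [ 3.26992648e-03  9.99985950e-01 -9.43423707e-04  4.06426091e-03] 56.01044909509406 [-0.56105631  0.57613494 -0.14079511] [-6.43946511e-01  3.08237722e-01  1.93887870e+00 -4.65474278e-04
  8.84049688e-01  9.29029935e-01]
```

View pics/s4.png

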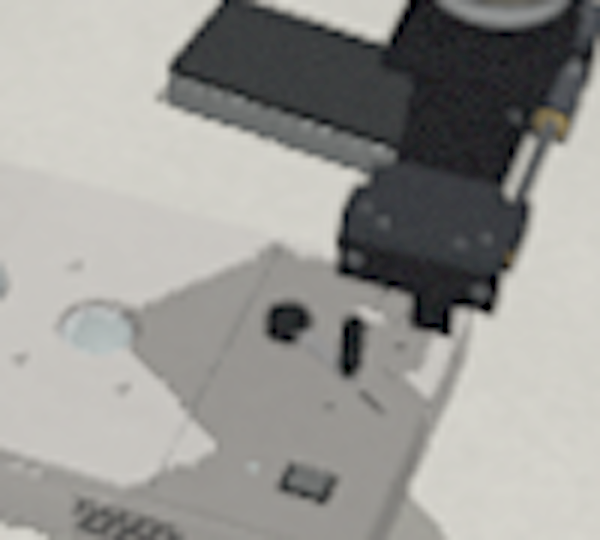

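View pics/t4.png

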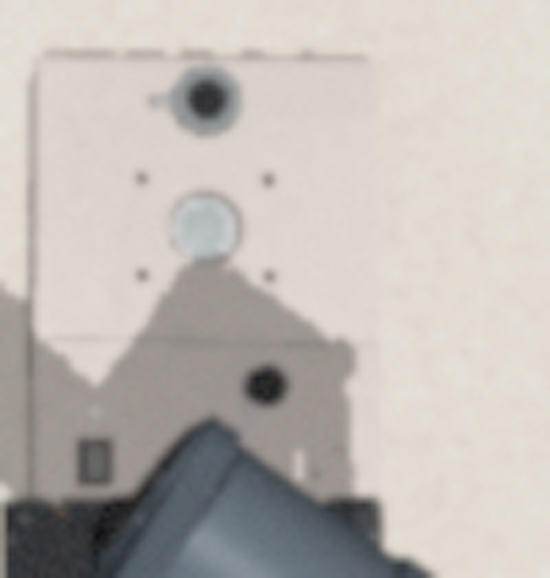

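```bash
cat > lever.py <<'E'
from meas import *
def lever(d,box,c=(0.4965+.0010,-0.2312)):
    x0,y0,x1,y1=box; g=cv2.cvtColor(d["image"],cv2.COLOR_RGB2GRAY)[y0:y1,x0:x1]
    k,l,st,cc=cv2.connectedComponentsWithStats((g<65).astype(np.uint8))
    for i in range(1,k):
        if st[i,4]<12: continue
        p=cc[i]+[x0,y0]; P=plane(d,p,.0935)[0]; v=P[:2]-c
        print(st[i].tolist(),p.round(1),P.round(4),"r",np.linalg.norm(v).round(4),"q",(np.arctan2(v[1],v[0])%(2*np.pi)+.02-np.radians(130)).round(3))
E
python3 - <<'E'
from lever import *
d=load("side",4)
lever(d,(290,145,318,170)); lever(load("side",0),(290,138,322,160))
# long tick end points in side crop 6x
P=plane(d,[(250+358/6-.5,100+389/6-.5),(250+384/6-.5,100+412/6-.5),(250+331/6-.5,100+406/6-.5),(250+400/6-.5,100+345/6-.5)],.065); print(P)
v=P[:,:2]-[.4975,-.2312]; print(np.linalg.norm(v,axis=1),np.arctan2(v[:,1],v[:,0])%(2*np.pi)+.02-np.radians(130))
crop(d,288,140,328,172,18,"s4b",.6)
E
```

```text
[16, 0, 12, 4, 31] [312.8 146. ] [ 0.4575 -0.2599  0.0935] r 0.0492 q 1.515
[4, 5, 8, 7, 45] [297.3 153.1] [ 0.4941 -0.2106  0.0935] r 0.0209 q -0.512
[16, 8, 5, 10, 37] [308.1 157.4] [ 0.4561 -0.2044  0.0935] r 0.0493 q 0.317
[21, 4, 5, 11, 42] [313.2 147. ] [ 0.4548 -0.2556  0.0935] r 0.0492 q 1.412
[4, 13, 8, 6, 42] [297.5 153.6] [ 0.4928 -0.2086  0.0935] r 0.0231 q -0.471
[[ 0.44988548 -0.20361597  0.065     ]
 [ 0.43192787 -0.19230194  0.065     ]
 [ 0.45949661 -0.18634086  0.065     ]
 [ 0.43860509 -0.24378025  0.065     ]]
[0.05502746 0.07624148 0.05879286 0.06022353] [0.36759001 0.35725254 0.02471802 1.10310701]
```

View pics/s4b.png

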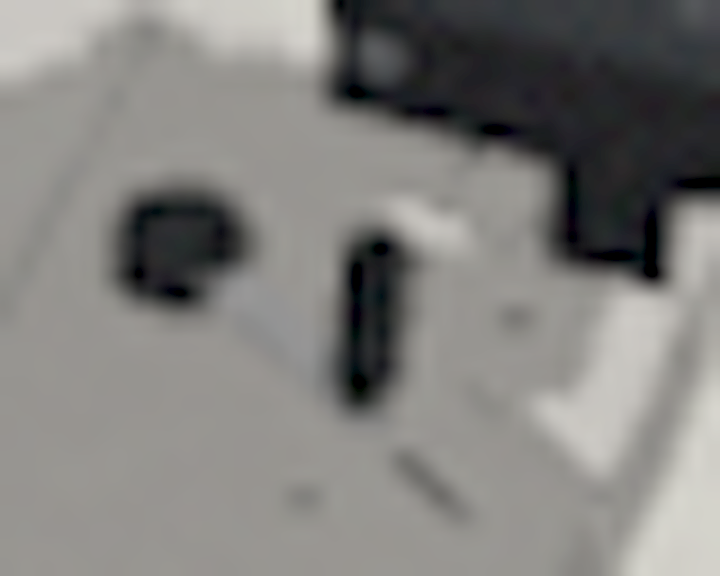

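Side crop: the knob foot (355,400) is in line with the hub (180,240) and the long tick (395–465, 455–520), so q ≈ 0.32, inside 0.25–0.45. Next I'll refine the mount pose.

```bash
cat > mountpose.py <<'E'
from meas import *
def plate(d,box,z,thr=140):
    x0,y0,x1,y1=box; im=d["image"][y0:y1,x0:x1]; K=8
    g=cv2.resize(cv2.cvtColor(im,cv2.COLOR_RGB2GRAY),None,fx=K,fy=K,interpolation=cv2.INTER_CUBIC)
    m=((g>thr)*255).astype(np.uint8)
    cs,_=cv2.findContours(m,cv2.RETR_EXTERNAL,cv2.CHAIN_APPROX_NONE)
    c=max(cs,key=cv2.contourArea)
    uv=(c[:,0,:]+.5)/K-.5+[x0,y0]
    P=plane(d,uv,z)[:,:2]
    return P,cv2.minAreaRect((P*1000).astype(np.float32))
E
python3 - <<'E'
from mountpose import *
t=load("top",0);s=load("side",0)
for thr in(80,100,120): print(plate(t,(154,186,198,230),.009,thr)[1])
for thr in(70,90): print("side",plate(s,(206,272,256,322),.009,thr)[1])
for d,h in((t,[(163,212.5),(176.4,195),(190,205.2),(176.2,223.1)]),(s,[(228.1,312.8),(214.5,289.7),(248,302)])):
    g=refine(d,h,2); P=plane(d,g,.009); print(g.round(1).tolist(),P.round(4)[:,:2].tolist())
    if len(h)==4: print(rect_fit(P))
    print("mid 1-3",(P[1]+P[-1])/2)
# bystanders etc
E
```

```text
((509.17132568359375, 285.4856872558594), (89.06950378417969, 104.73686218261719), 52.39260482788086)
((509.11798095703125, 285.4986572265625), (87.15945434570312, 103.05906677246094), 52.461463928222656)
((509.1106872558594, 285.34820556640625), (85.48796081542969, 101.49995422363281), 52.36772155761719)
side ((509.88995361328125, 286.60955810546875), (87.4332046508789, 105.17233276367188), 52.45848083496094)
side ((510.0325927734375, 286.512939453125), (86.29127502441406, 103.73475646972656), 52.4328727722168)
[[161.8, 213.2], [176.4, 194.7], [190.1, 205.0], [176.0, 223.0]] [[0.4942, 0.3356], [0.5587, 0.2858], [0.5223, 0.2372], [0.4598, 0.2855]]
(array([0.5087652 , 0.28600734]), np.float64(-2.21602275897804), array([[-1.4,  2.1],
       [ 0.8, -0.8],
       [ 0.4, -1.4],
       [ 0.2,  0.1]]))
mid 1-3 [0.50925344 0.2856501  0.009     ]
[[228.1, 312.8], [214.5, 289.7], [248.0, 302.0]] [[0.4972, 0.3346], [0.559, 0.2872], [0.4608, 0.2872]]
mid 1-3 [0.50991479 0.28721221 0.009     ]
```

Emit:
move_arm:
  offset:
    - [0.005,-0.018,0]
    - [0.015,-0.055,0]
    - [0.025,-0.092,0]
    - [0.035,-0.13,0]
    - [0.044,-0.168,0]
    - [0.054,-0.206,0]
    - [0.064,-0.244,0]
    - [0.074,-0.282,0]
  angular:
    - [0,0,-0.04]
    - [0,0,-0.11]
    - [0,0,-0.19]
    - [0,0,-0.27]
    - [0,0,-0.35]
    - [0,0,-0.43]
    - [0,0,-0.51]
    - [0,0,-0.6]
  grip: [1,1,1,1,1,1,1,1]

```text
t: 4.48
position: [0.4706, 0.1265, 0.192]
ee_rot: [0.0, 0.955, 0.297, 0.0]
wrist_force: [0.9, 0.2, 0.3]
grip_width: 0.999
```

```bash
cat > go.py <<'E'
from h import *
from scipy.spatial.transform import Rotation as Ro
def togo(x,y,z,yaw):
    o=r.observe(); w,a,b,c=o["ee_rot"]; R=Ro.from_quat([a,b,c,w])
    Rt=Ro.from_matrix([[np.cos(yaw),np.sin(yaw),0],[np.sin(yaw),-np.cos(yaw),0],[0,0,-1]])
    print("t",o["t"],"pos",o["position"].round(4),"grip mm",round(o["grip_width"]*87,1),"F",o["wrist_force"].round(1))
    print("yaw now",np.arctan2(*R.as_matrix()[[1,0],0]).round(4),"offset",R.inv().apply(np.array([x,y,z])-o["position"]).round(4),"ang",(R.inv()*Rt).as_rotvec().round(4))
E
python3 -c "
from go import *
togo(.5096,.286,.10,.915)"
```

```text
t 4.4833 pos [0.4706 0.1265 0.192 ] grip mm 86.9 F [0.9 0.2 0.3]
yaw now 0.6038 offset [ 0.1226 -0.1092  0.092 ] ang [ 0.0007 -0.0006 -0.3112]
```

Emit:
move_arm:
  offset:
    - [0.025,-0.022,0.01]
    - [0.05,-0.044,0.03]
    - [0.075,-0.066,0.05]
    - [0.1,-0.088,0.07]
    - [0.115,-0.103,0.085]
    - [0.123,-0.109,0.092]
    - [0.123,-0.109,0.092]
    - [0.123,-0.109,0.092]
  angular:
    - [0,0,-0.05]
    - [0,0,-0.11]
    - [0,0,-0.17]
    - [0,0,-0.23]
    - [0,0,-0.29]
    - [0,0,-0.311]
    - [0,0,-0.311]
    - [0,0,-0.311]
  grip: [1,1,1,1,1,1,1,1]

```text
t: 5.15
position: [0.5097, 0.2836, 0.0998]
ee_rot: [0.0, 0.898, 0.44, -0.001]
wrist_force: [0.8, -1.2, -1.1]
grip_width: 1.001
```

```bash
python3 -c "
from go import *
togo(.5096,.286,.016,.915)
t=cam('top',5);s=cam('side',5)
crop(s,180,190,320,330,4.2,'s5'); crop(t,280,140,356,245,5.5,'t5',.7)
from lever import lever
lever(t,(318,200,348,240)); lever(s,(288,138,322,172))
"
```

```text
t 5.15 pos [0.5097 0.2836 0.0998] grip mm 87.1 F [ 0.8 -1.2 -1.1]
yaw now 0.9103 offset [ 0.0019 -0.0016  0.0838] ang [-0.0002  0.0012 -0.0047]
[7, 7, 6, 6, 30] [327.6 209.6] [ 0.4966 -0.2278  0.0935] r 0.0035 q -0.432
[0, 0, 34, 34, 1028] [303.1 153.3] [ 0.4764 -0.2164  0.0935] r 0.0257 q 0.281
```

View pics/s5.png

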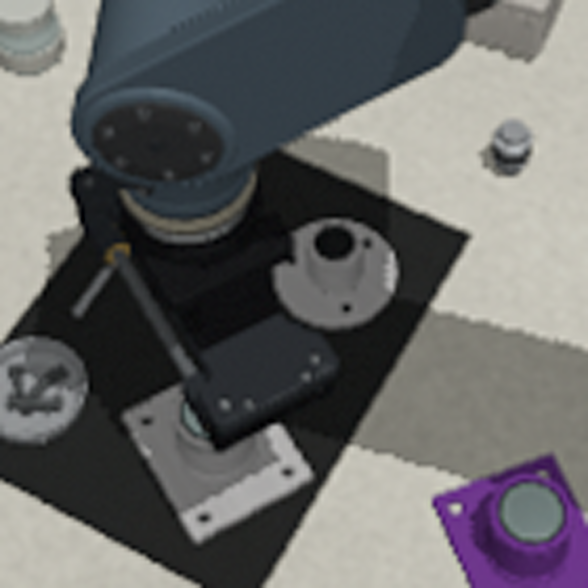

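View pics/t5.png

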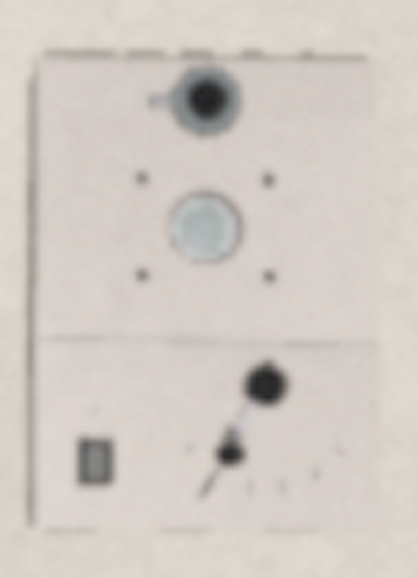

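Top view: the lever (230,450) lies straight between hub (265,385) and the long tick (210,485), so idle is confirmed. Now descending on the collar.

Emit:
move_arm:
  offset:
    - [0.0,0.0,0.02]
    - [0.0,0.0,0.04]
    - [0.0,0.0,0.06]
    - [0.0,0.0,0.075]
    - [0.0,0.0,0.083]
    - [0.0,0.0,0.083]
    - [0.0,0.0,0.083]
  angular:
    - [0,0,0]
    - [0,0,0]
    - [0,0,0]
    - [0,0,0]
    - [0,0,0]
    - [0,0,0]
    - [0,0,0]
  grip: [1,1,1,1,1,1,1]

```text
t: 5.83
position: [0.5104, 0.2834, 0.0179]
ee_rot: [0.0, 0.898, 0.439, 0.0]
wrist_force: [-0.1, 0.5, 0.9]
grip_width: 1.0
```

```bash
python3 -c "
from go import *
togo(.5096,.286,.016,.915)
s=cam('side',6)
crop(s,180,240,300,340,6,'s6')
"
```

```text
t 5.8333 pos [0.5104 0.2834 0.0179] grip mm 87.0 F [-0.1  0.5  0.9]
yaw now 0.9093 offset [ 0.0016 -0.0022  0.0019] ang [ 0.0005 -0.0006 -0.0057]
```

View pics/s6.png

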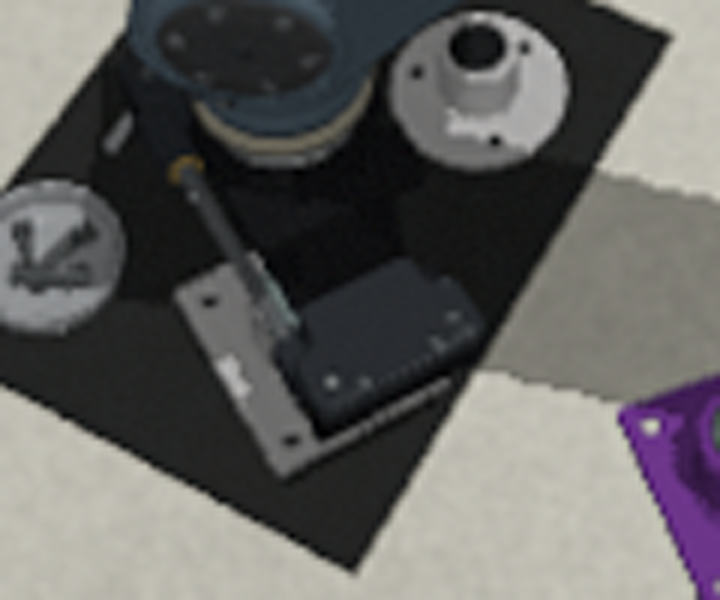

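Emit:
move_arm:
  offset:
    - [0.001,-0.001,0.001]
    - [0.0015,-0.002,0.0015]
    - [0.0015,-0.002,0.0015]
    - [0.0015,-0.002,0.0015]
    - [0.0015,-0.002,0.0015]
    - [0.0015,-0.002,0.0015]
    - [0.0015,-0.002,0.0015]
    - [0.0015,-0.002,0.0015]
  angular:
    - [0,0,-0.006]
    - [0,0,-0.006]
    - [0,0,-0.006]
    - [0,0,-0.006]
    - [0,0,-0.006]
    - [0,0,-0.006]
    - [0,0,-0.006]
    - [0,0,-0.006]
  grip: [0.7,0.5,0.3,0.1,0,-0.2,-0.4,-0.4]
  newtons: 20

```text
t: 6.55
position: [0.5092, 0.2866, 0.0157]
ee_rot: [-0.0, 0.897, 0.443, 0.0]
wrist_force: [-0.1, -0.8, 0.8]
grip_width: 0.572
```

Emit:
move_arm:
  offset:
    - [0,0,0]
    - [0,0,0]
    - [0,0,-0.005]
    - [0,0,-0.02]
    - [0,0,-0.04]
    - [0,0,-0.06]
    - [0,0,-0.06]
    - [0,0,-0.06]
  angular:
    - [0,0,0]
    - [0,0,0]
    - [0,0,0]
    - [0,0,0]
    - [0,0,0]
    - [0,0,0]
    - [0,0,0]
    - [0,0,0]
  grip: [-0.6,-1,-1,-1,-1,-1,-1,-1]
  newtons: 35

```text
t: 7.22
position: [0.5098, 0.2867, 0.0763]
ee_rot: [0.0, 0.897, 0.443, 0.001]
wrist_force: [-0.8, -0.7, -2.0]
grip_width: 0.563
```

```bash
python3 -c "
from go import *
togo(.45,.12,.19,.3)
s=cam('side',7)
crop(s,180,220,320,330,5,'s7')
"
```

```text
t 7.2167 pos [0.5098 0.2867 0.0763] grip mm 49.0 F [-0.8 -0.7 -2. ]
yaw now 0.9168 offset [-0.1685  0.0541 -0.1139] ang [ 0.0007 -0.0022  0.6168]
```

View pics/s7.png

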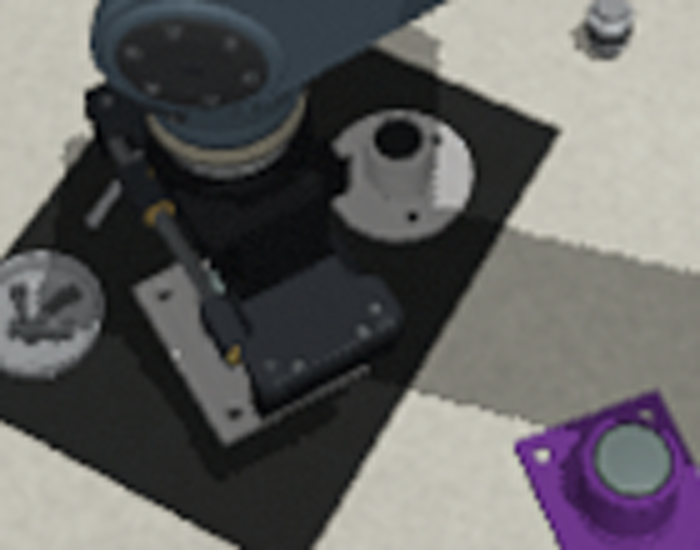

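Emit:
move_arm:
  offset:
    - [0,0,-0.02]
    - [0,0,-0.05]
    - [0,0,-0.08]
    - [-0.01,0.005,-0.105]
    - [-0.03,0.01,-0.114]
    - [-0.055,0.018,-0.114]
    - [-0.08,0.026,-0.114]
    - [-0.11,0.036,-0.114]
  angular:
    - [0,0,0]
    - [0,0,0]
    - [0,0,0]
    - [0,0,0.05]
    - [0,0,0.11]
    - [0,0,0.18]
    - [0,0,0.25]
    - [0,0,0.32]
  grip: [-1,-1,-1,-1,-1,-1,-1,-1]

```text
t: 7.93
position: [0.4697, 0.1768, 0.1883]
ee_rot: [-0.0, 0.956, 0.293, -0.001]
wrist_force: [-0.0, -0.8, -3.1]
grip_width: 0.564
```

```bash
python3 -c "
from go import *
togo(.596,-.1985,.19,-.02)
"
```

```text
t 7.9333 pos [0.4697 0.1768 0.1883] grip mm 49.0 F [-0.  -0.8 -3.1]
yaw now 0.5947 offset [-0.1056  0.3817 -0.0019] ang [-5.000e-04  1.900e-03  6.147e-01]
```

Emit:
move_arm:
  offset:
    - [-0.007,0.025,0]
    - [-0.015,0.055,0]
    - [-0.024,0.087,0]
    - [-0.033,0.12,0]
    - [-0.042,0.153,0]
    - [-0.051,0.186,0]
    - [-0.06,0.219,0]
    - [-0.07,0.252,0]
  angular:
    - [0,0,0.04]
    - [0,0,0.09]
    - [0,0,0.14]
    - [0,0,0.2]
    - [0,0,0.25]
    - [0,0,0.3]
    - [0,0,0.36]
    - [0,0,0.41]
  grip: [-1,-1,-1,-1,-1,-1,-1,-1]

```text
t: 8.6
position: [0.5537, -0.0718, 0.1876]
ee_rot: [-0.001, 0.996, 0.092, -0.002]
wrist_force: [0.1, 0.4, -1.9]
grip_width: 0.565
```

```bash
python3 -c "
from go import *
togo(.596,-.1985,.15,-.02)
"
```

```text
t 8.6 pos [ 0.5537 -0.0718  0.1876] grip mm 49.1 F [ 0.1  0.4 -1.9]
yaw now 0.1837 offset [0.0185 0.1324 0.0373] ang [-0.0017  0.0035  0.2037]
```

Emit:
move_arm:
  offset:
    - [0.004,0.03,0]
    - [0.008,0.06,0]
    - [0.013,0.09,0.005]
    - [0.016,0.115,0.015]
    - [0.018,0.127,0.025]
    - [0.0185,0.132,0.035]
    - [0.0185,0.132,0.037]
    - [0.0185,0.132,0.037]
  angular:
    - [0,0,0.05]
    - [0,0,0.1]
    - [0,0,0.15]
    - [0,0,0.18]
    - [0,0,0.2]
    - [0,0,0.204]
    - [0,0,0.204]
    - [0,0,0.204]
  grip: [-1,-1,-1,-1,-1,-1,-1,-1]

```text
t: 9.27
position: [0.5952, -0.1946, 0.1502]
ee_rot: [-0.002, 1.0, -0.008, -0.003]
wrist_force: [-0.2, 0.2, -3.7]
grip_width: 0.568
```

```bash
python3 -c "
from go import *
togo(.596,-.1985,.095,-.0205)
s=cam('side',8);t=cam('top',8)
crop(s,215,80,345,200,5,'s8',.7); crop(t,270,120,380,250,4.5,'t8',.7)
"
```

```text
t 9.2667 pos [ 0.5952 -0.1946  0.1502] grip mm 49.4 F [-0.2  0.2 -3.7]
yaw now -0.0164 offset [0.0012 0.0041 0.0551] ang [-0.0036  0.0056  0.0041]
```

View pics/s8.png

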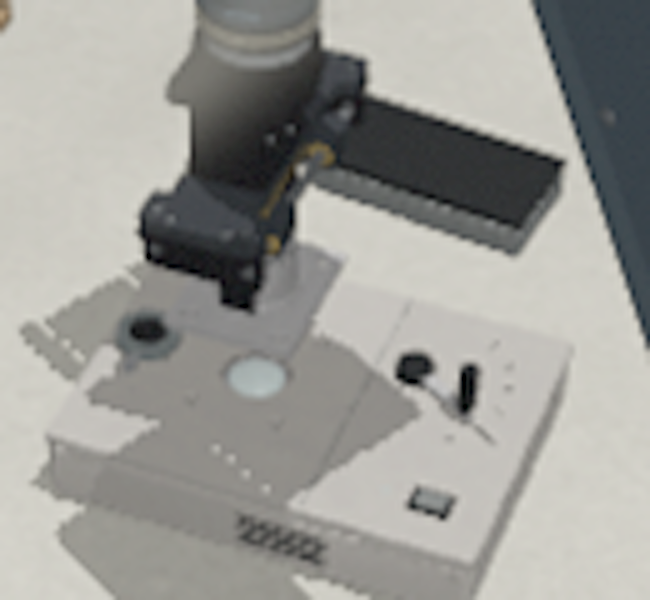

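View pics/t8.png

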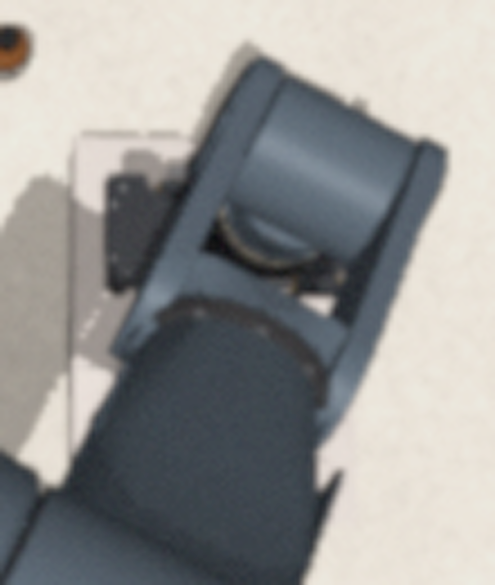

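Emit:
move_arm:
  offset:
    - [0.001,0.002,0.01]
    - [0.001,0.003,0.025]
    - [0.001,0.003,0.035]
    - [0.001,0.003,0.043]
    - [0.001,0.003,0.045]
    - [0.001,0.003,0.045]
    - [0.001,0.003,0.045]
    - [0.001,0.003,0.045]
  angular:
    - [0,0,0.004]
    - [0,0,0.004]
    - [0,0,0.004]
    - [0,0,0.004]
    - [0,0,0.004]
    - [0,0,0.004]
    - [0,0,0.004]
    - [0,0,0.004]
  grip: [-1,-1,-1,-1,-1,-1,-1,-1]

```text
t: 10.03
position: [0.5987, -0.2, 0.1083]
ee_rot: [0.0, 1.0, -0.011, 0.001]
wrist_force: [0.7, 0.3, -3.1]
grip_width: 0.566
```

```bash
python3 -c "
from go import *
togo(.596,-.1985,.094,-.0205)
s=cam('side',9)
togo(.596,-.1985,.094,-.0205)
E=s
crop(s,225,110,305,190,7.5,'s9',.7)
"
```

```text
t 10.0333 pos [ 0.5987 -0.2     0.1083] grip mm 49.3 F [ 0.7  0.3 -3.1]
yaw now -0.0212 offset [-0.0028 -0.0014  0.0143] ang [ 0.0006 -0.0013 -0.0007]
t 10.0833 pos [ 0.5988 -0.2     0.1083] grip mm 49.3 F [-0.8  0.2 -2.8]
yaw now -0.0212 offset [-0.0028 -0.0015  0.0143] ang [ 0.0007 -0.0014 -0.0007]
```

View pics/s9.png

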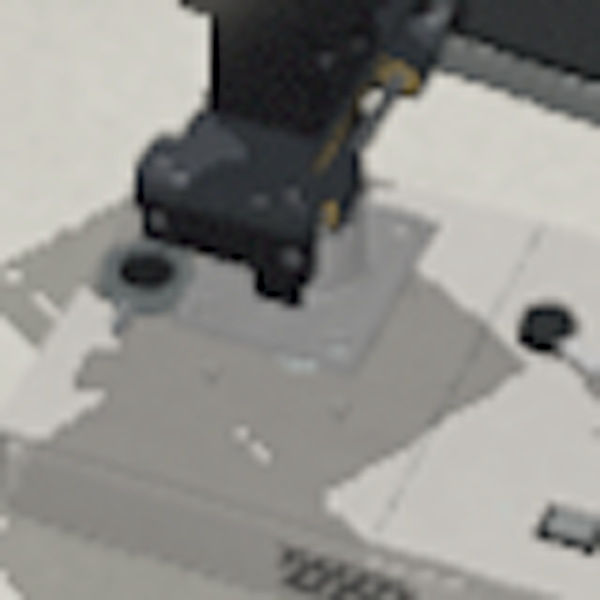

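Emit:
move_arm:
  offset:
    - [-0.0015,-0.001,0.004]
    - [-0.0025,-0.0013,0.009]
    - [-0.0025,-0.0013,0.012]
    - [-0.0025,-0.0013,0.014]
    - [-0.0025,-0.0013,0.014]
    - [-0.0025,-0.0013,0.014]
    - [-0.0025,-0.0013,0.014]
    - [-0.0025,-0.0013,0.014]
  angular:
    - [0,0,0]
    - [0,0,0]
    - [0,0,0]
    - [0,0,0]
    - [0,0,0]
    - [0,0,0]
    - [0,0,0]
    - [0,0,0]
  grip: [-1,-1,-1,-1,-1,-1,-1,-1]

```text
t: 10.75
position: [0.5959, -0.1985, 0.0938]
ee_rot: [0.0, 1.0, -0.011, 0.0]
wrist_force: [0.1, -0.3, -2.0]
grip_width: 0.566
```

```bash
python3 -c "
from go import *
togo(.596,-.1985,.094,-.0205)
s=cam('side',10)
togo(.596,-.1985,.094,-.0205)
crop(s,225,120,305,185,9,'s10',.7)
"
```

```text
t 10.75 pos [ 0.5959 -0.1985  0.0938] grip mm 49.3 F [ 0.1 -0.3 -2. ]
yaw now -0.0212 offset [ 0.0001 -0.     -0.0002] ang [ 0.0002 -0.0004 -0.0007]
t 10.8 pos [ 0.5959 -0.1985  0.0938] grip mm 48.9 F [ 0.6 -0.1 -1.9]
yaw now -0.0212 offset [ 0.0001  0.     -0.0002] ang [ 0.0002 -0.0004 -0.0007]
```

View pics/s10.png

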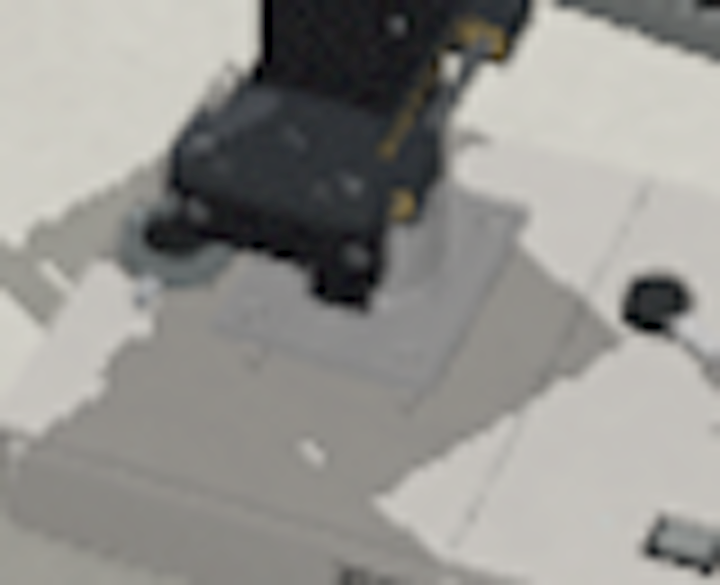

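```bash
cat > over.py <<'E'
from h import *
def over(d,name,c=(.5963,-.1983),yaw=-.0205,zu=.081,box=(235,125,295,178),S=13,draw=True):
    x0,y0,x1,y1=box
    im=d["image"][y0:y1,x0:x1,::-1]; im=cv2.resize(im,None,fx=S,fy=S,interpolation=cv2.INTER_CUBIC)
    im=np.clip((im.astype(float)-70)*2.0,0,255).astype(np.uint8)
    R=np.array([[np.cos(yaw),-np.sin(yaw)],[np.sin(yaw),np.cos(yaw)]])
    def w(l,z): return np.c_[np.array(l)@R.T+c,np.full(len(l),z)]
    def px(P): return ((proj(d,P)+.5-[x0,y0])*S).round().astype(int)
    C=[(-.042,-.05),(-.042,.05),(.042,.05),(.042,-.05)]
    H=[(-.03,-.039),(-.03,.039),(.03,.039),(.03,-.039)]
    if draw:
        cv2.polylines(im,[px(w(C,zu+.006))],True,(0,0,255),1)
        for p in px(w(H,zu+.006)): cv2.drawMarker(im,tuple(map(int,p)),(0,0,255),cv2.MARKER_CROSS,10,1)
        for p in px(w(H,.065)): cv2.drawMarker(im,tuple(map(int,p)),(255,0,0),cv2.MARKER_CROSS,8,1)
    cv2.imwrite(f"pics/{name}.png",im)
E
python3 -c "
from over import *
s=load('side',10); over(s,'ov10'); over(s,'ov10n',draw=False)"
```

```text
(no output)
```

View pics/ov10.png

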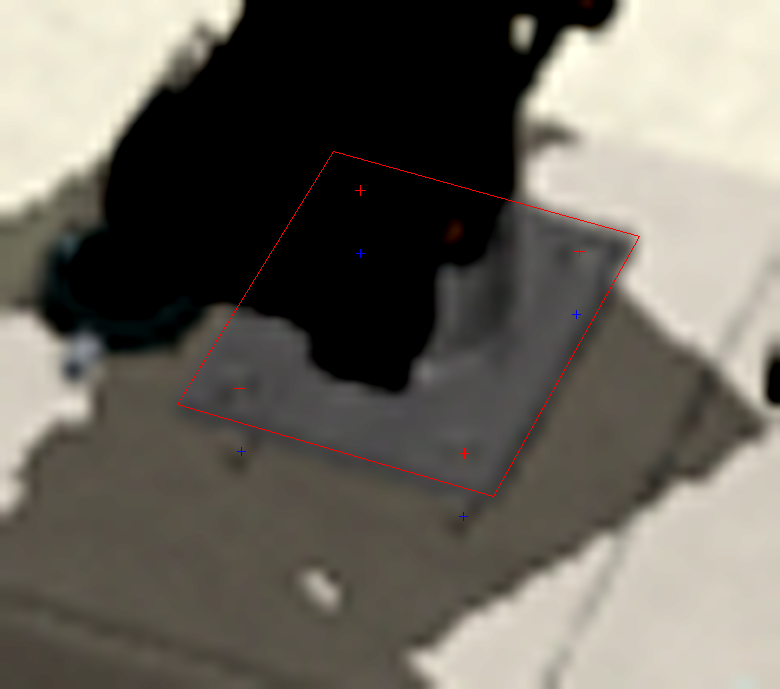

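View pics/ov10n.png

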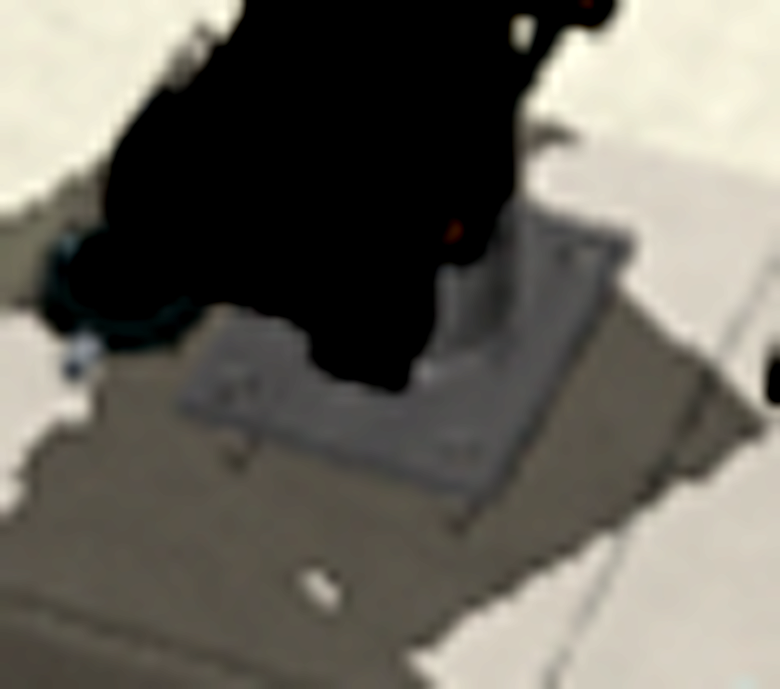

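The overlay shows holes at (232,388), (460,447), (570,252) against predicted (238,387), (464,453), (579,251): the mount is about 1–1.5 mm too far in +x, yaw is right. I'll make a small correction.

Emit:
move_arm:
  offset:
    - [-0.0005,0,0]
    - [-0.001,0,0]
    - [-0.001,0,0]
    - [-0.001,0,0]
    - [-0.001,0,0]
    - [-0.001,0,0]
    - [-0.001,0,0]
    - [-0.001,0,0]
  angular:
    - [0,0,0]
    - [0,0,0]
    - [0,0,0]
    - [0,0,0]
    - [0,0,0]
    - [0,0,0]
    - [0,0,0]
    - [0,0,0]
  grip: [-1,-1,-1,-1,-1,-1,-1,-1]

```text
t: 11.47
position: [0.5947, -0.1984, 0.0936]
ee_rot: [-0.0, 1.0, -0.011, 0.0]
wrist_force: [-0.3, -0.6, -2.4]
grip_width: 0.568
```

```bash
python3 -c "
from go import *
from over import *
togo(.595,-.1985,.094,-.0205)
print(r.observe()['joint_velocities'].round(3))
s=cam('side',11); over(s,'ov11')
from lever import lever
lever(s,(303,150,320,172))
crop(s,285,135,330,175,14,'s11',.7)
full=cam('side'); cv2.imwrite('pics/full11.png',cv2.resize(full['image'][:,:,::-1],(768,576)))
"
```

```text
t 11.4667 pos [ 0.5947 -0.1984  0.0936] grip mm 49.4 F [-0.3 -0.6 -2.4]
yaw now -0.0212 offset [ 0.0003  0.0001 -0.0004] ang [-0.     -0.     -0.0007]
[ 0.     0.001 -0.001  0.001 -0.001  0.   ]
[3, 3, 5, 10, 30] [307.9 157.5] [ 0.4565 -0.2038  0.0935] r 0.0493 q 0.303
```

View pics/ov11.png

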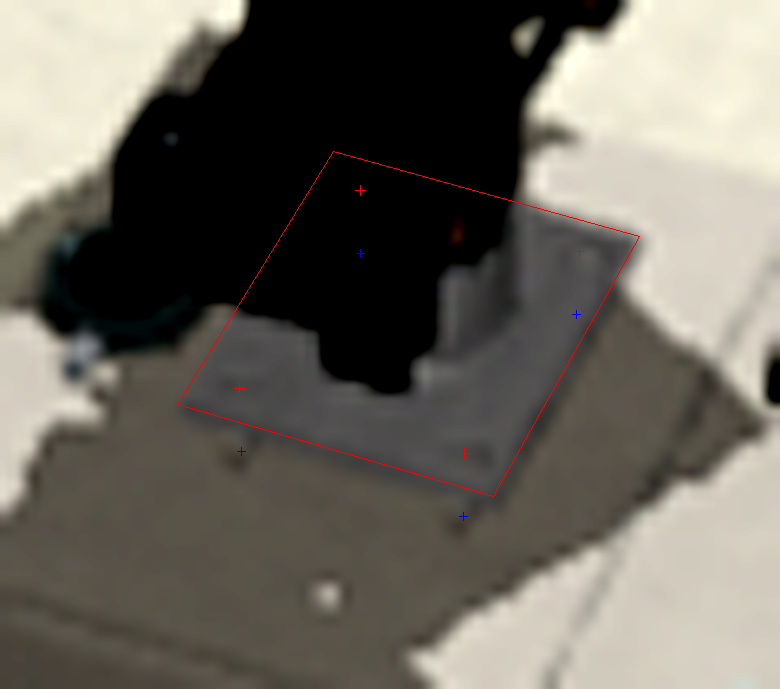

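View pics/full11.png

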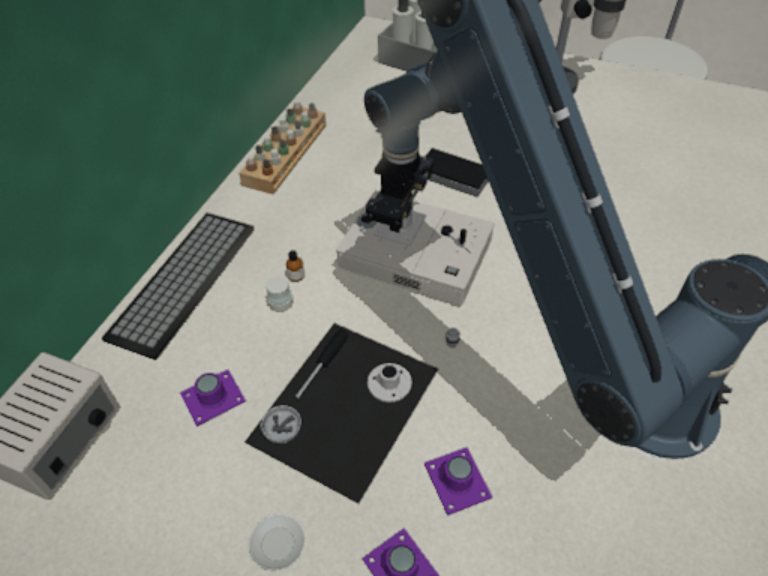

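```bash
python3 -c "
from lever import *
t=load('top',5)
g=cv2.cvtColor(t['image'],cv2.COLOR_RGB2GRAY)[214:236,312:330]; print(g)
x0,y0=312,214
m=(g<110).astype(np.uint8); m[:3]=0
k,l,st,c=cv2.connectedComponentsWithStats(m)
for i in range(1,k):
    p=c[i]+[x0,y0]
    for z in(.0935,.108):
        P=plane(t,p,z)[0]; v=P[:2]-[.4975,-.2312]; print(st[i].tolist(),p,P.round(4),np.linalg.norm(v),np.arctan2(v[1],v[0])%6.2832+.02-2.269)
"
```

```text
[[193 193 191 193 192 192 192 190 192 194 190 177 167 177 175 167 166 166]
 [193 192 192 193 193 193 192 191 191 191 183 170 176 185 188 188 190 190]
 [193 191 193 192 193 191 192 192 188 181 176 175 182 188 190 192 192 191]
 [195 193 193 192 191 193 192 190 178 150 150 168 184 187 190 191 192 192]
 [194 192 193 191 192 193 192 185 162 120 115 147 177 187 190 192 193 192]
 [194 193 191 191 191 192 191 178 138  97  99 131 169 187 189 191 192 192]
 [193 191 186 189 191 191 187 163 110  73  73 114 165 188 191 191 192 192]
 [194 185 174 187 191 191 176 123  65  36  43  78 138 181 192 193 193 192]
 [195 190 185 191 195 193 170 100  34  22  27  50 114 178 192 191 192 193]
 [196 194 193 195 194 195 176 118  52  32  42  71 129 181 191 192 192 193]
 [196 196 196 196 197 195 183 149 106  89 103 132 168 188 194 193 193 193]
 [196 196 197 197 195 192 177 157 161 167 171 178 188 191 191 191 192 192]
 [196 196 196 198 194 178 153 162 183 190 191 193 193 188 192 192 193 191]
 [196 196 196 195 185 154 141 176 189 193 193 193 187 179 190 195 192 189]
 [197 196 196 191 172 136 155 185 193 192 193 192 185 174 189 196 192 190]
 [198 197 195 187 161 146 177 193 196 194 191 191 186 178 188 193 193 192]
 [197 199 196 186 167 176 193 197 196 194 191 193 191 187 192 193 194 192]
 [198 198 197 194 189 193 197 196 196 194 192 192 192 193 193 194 193 193]
 [198 197 198 198 197 197 195 196 196 194 192 193 193 193 194 193 193 194]
 [196 196 199 198 195 197 196 196 196 194 193 193 192 195 194 194 194 193]
 [196 197 196 197 195 196 198 197 194 195 194 192 193 194 194 192 193 192]
 [192 191 190 190 191 190 193 196 196 195 195 195 195 196 196 193 191 188]]
[7, 5, 5, 6, 20] [321.3 221.8] [ 0.457  -0.206   0.0935] 0.04767992858789933 0.33661300083452383
[7, 5, 5, 6, 20] [321.3 221.8] [ 0.4564 -0.2037  0.108 ] 0.04944013845523368 0.30269361862285127
```

```bash
python3 -c "
from bench import r
o=r.observe(); print(o['t'],o['position'],o['grip_width']*87,o['wrist_force'],o['joint_velocities'].round(4))
print(r.job_done())"
```

```text
11.5667 [ 0.59473354 -0.19837141  0.09360547] 49.24335423417628 [ 0.25849664 -0.16444765 -2.31328312] [ 0.0005  0.0007 -0.0002 -0.0023 -0.0007  0.0007]
the job is handed in; nothing more can be done
None
```

The dimmer lever is back at its idle mark, and the arm is holding the silver four-hole lens mount over the port. The job was handed in at 11.6 s, and no verdict came back.

**Lever:** My readings put it between 0.30 and 0.34 rad, against the 0.25 to 0.45 allowed. The top and side cameras and the gripper position at release all agree. Both views show the lever in line with the long tick.

**Lens mount:**
- **Hold:** the gripper reads 49 mm on the 50 mm collar, with joint speeds near zero. The wrist force of about 2.3 N downward fits the part's weight alone, so there is no sign it touches the stand.
- **Height:** about 16 mm above the deck, worked out from the grip height.
- **Level:** the tool is vertical to within measurement.
- **Alignment:** in the side view the plate edges and three visible holes sit within about 1 to 1.5 mm of where they should be, after I shifted it about 1 mm. The fourth hole is hidden by the gripper, and the top camera's view is blocked by the arm, so the final fit rests on the side view only.

**Other things:** they look unmoved in the last side image.

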